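# Line up the coffee cups with a straightedge

### The arm

A 7-joint arm with a two-finger parallel gripper is mounted at the origin on the work surface. World frame = base frame: x ahead of the robot, y to its left, z up, the work surface at z = 0. Lengths are in m, angles in degrees, forces in N, time in s.
With the tool pointing down it reaches from about 0.425 to 0.875 m from the base axis. Payload 8.4 kg.
Tool frame: the origin (TCP) lies midway between the tips of the shut fingers; the grasp point (between the pads) lies 19 mm behind it; z points along the fingers, y is the direction in which the jaws open and shut (so a half turn about z gives the same grasp; the last joint's range is limited). The gripper opens to 85 mm and grips with 20 to 120 N. Pads are 22 mm wide; open, the fingers measure 114 mm over their backs; the gripper's body (76 mm by 85 mm) begins 54 mm behind the grasp point. The pads swing forward as they close: fully open they stand 13 mm farther back than shut.
Start: joints at [-76.272, 19.091, 2.286, 83.961, -0.768, 76.965, -3.352], TCP at [0.216, 0.613, 0.231] pointing down, gripper open.
Joint ranges: [-147.57, 147.57], [-21.85, 119.76], [-74.77, 79.35], [14.55, 137.4], [-85.83, 265.84], [4.83, 119.75], [-152.11, 152.11]. Speed limits (degrees/s): [127.2, 127.2, 159.86, 159.86, 180, 180, 180].

### API

Orientations are given as [roll, pitch, yaw] about the fixed x, y, z axes, in that order (R = Rz(yaw) Ry(pitch) Rx(roll)).
In Python, from cell import r, capture, get_calibration, ticket, spotter gives the robot as it stands.
- The arm moves only by the tool apply_moves, never from a script. Its argument "targets" is a list that holds one entry, the list of rows, each a list of 5 numbers: the shift along the world's x, y, z in mm, then the turn about the world's z in degrees, then the closure in counts, from 0 (fully open) to 255 (shut). In form: [[[dx, dy, dz, turn, fingers], ...]]. A call has exactly 10 rows; each row shifts and turns the commanded pose from where the row before left it; what a row does not reach is not made up. A row lasts 1/8 s, in which the tool goes at most 62.5 mm and 10.7 degrees, less where a joint would pass 70% of its speed; a pose out of reach is approached as far as the arm can. A call with a gripper value outside its range is refused whole. The fingers move at their own pace and stop on an object; "force" is the grip in N (left out, the last holds). Time passes only in rows, so rows that do not move let the fingers close, or fill a call up. It gives the time, the measured TCP pose, the force and the opening at its end, in the units of the state.
- r.read_state(): the state, without advancing time (a new reading comes with each control period).
- capture(name): name is "scene" or "top" or "wrist"; returns the picture (400x640x3 uint8, red, green, blue); there is no depth.
- get_calibration(name): a dict with "fx", "fy", "cx", "cy" (pixels), "dist" ([k1, k2, p1, p2, k3] as OpenCV has them; the pictures are not rectified), "world_to_cam" (4x4, takes a point from world to camera coordinates); the wrist camera has in their place "hand_eye" (4x4, takes a point from camera to tool coordinates, whose origin is the TCP and whose axes are the flange's). Camera axes: x right, y up, looking along -z (the intrinsics and any distortion apply to the point x, -y, -z); pixel columns grow to the right and rows downward; lengths in m; the calibration is good to about 2 mm. A picture is of the moment at which its call begins: read the wrist's pose just before it. get_calibration takes no time and is no camera call.
- ticket.hand_in(): hands the job in, once; it reports no verdict.
Trained networks look in the newest picture that a camera, given by its name, has taken for a name from the list of things; names that differ only in an ending like _2 or _b are one class to them, and where a whole thing is asked for, a point or a joint stands for the part that bears it (a point fixed in the world has none). Each returns a list of dicts, best first, with "p" (0 to 1); they miss things now and then, are a little off and sometimes report something else, mostly with a low value. They report only what shows in the picture. A call takes as long as a camera call. They do not tell look-alikes from the thing itself.
- spotter.look_for(thing, camera): "location" ([x, y, z] in m, in world coordinates, good to about 4 mm: the middle of the surface that is visible of it).
- spotter.regions_of(thing, camera): "region" (400x640 bool, what is visible of it).
The state is a dict: "time": time; "joints": joint angles; "qd": joint speeds; "tau": joint torques, N m; "ee_pos": TCP position; "tool_rot": TCP orientation; "force": force on the tool from outside, world axes, zero at the start; "torque": the same for the moment, N m; "grip_width": finger opening in m.
Only numpy, scipy, OpenCV 4.12 (cv2) and the standard library are available. Lean on these libraries where they do the work, as an engineer would, in place of code of your own. Each camera call takes 0.05 s, during which the arm holds its last target. There are 200 camera calls.

### The job

Pick up the wooden straightedge by its grip and push the three white cups away from the robot with its long edge until they stand upright in one straight row, centred on the mat's red stripe. Then lay the straightedge down flat so that it no longer touches the cups, and let go. Push the cups only with the straightedge, and do not move the blue cup, the sugar jar or the spatula.

Things in the scene. Friction and masses are not known exactly. Their poses are not given: they have to be found in the camera images.
- ruler: pale wood straightedge with black ticks, flat on the counter left or right of the mat, pointing roughly away from the robot: blade 240 x 50 x 12 mm, dark upright grip block on its middle, 34 mm along the blade, 16 mm across, 12 to 62 mm above the blade's underside; 160 g. Origin: centre of the blade's underside; x along the blade, y across, z up. Both edges and ends are alike.
- stripe (a point): middle of the 10 mm wide red stripe across a black rubber mat (330 x 340 mm, 3 mm thick, fixed); the point is on the mat's top, 3 mm above the counter. y runs along the stripe (170 mm to each side), x across it, away from the robot, z up. The mat reaches 195 mm from the stripe towards the robot and 135 mm beyond.
- cup_a: one of three alike white straight-sided cups, no handle, 64 mm across, 65 mm tall, 130 to 250 g, open side up on the mat, 35 to 80 mm short of the stripe on the robot's side; origin at the centre of its underside, z up. It is the one at the robot's right (-y of the stripe, about 85 mm from the middle).
- cup_b: one of three alike white straight-sided cups, no handle, 64 mm across, 65 mm tall, 130 to 250 g, open side up on the mat, 35 to 80 mm short of the stripe on the robot's side; origin at the centre of its underside, z up. It is the middle one.
- cup_c: one of three alike white straight-sided cups, no handle, 64 mm across, 65 mm tall, 130 to 250 g, open side up on the mat, 35 to 80 mm short of the stripe on the robot's side; origin at the centre of its underside, z up. It is the one at the robot's left (+y of the stripe, about 85 mm from the middle).
- cup_blue: blue cup, same shape as the white ones, bystander: standing on the mat about 95 mm beyond the stripe; not to be moved. Origin at the centre of its underside.
- sugar_jar: amber glass sugar jar with a steel lid, bystander: 66 mm across, 93 mm tall, on the mat about 95 mm beyond the stripe; not to be moved. Origin at the centre of its underside.
- spatula: kitchen spatula 250 mm long lying on the counter at the other side of the mat from the ruler, bystander; not to be moved. Origin at about its middle, x along it.
Not all that is in view belongs to the job. What is shaped like the ruler but purple is not meant.

How it is judged:
By the outcome, as a careful person would: the job done as asked, in the order asked, and still so for the second after the job is handed in, with the robot touching nothing.
It also fails if it takes over 48 s, if anything falls off the work surface, if the arm or the gripper's body presses on something with over 40 N, if the wrist force passes 120 N, or if a joint passes its speed limit or range.

## Working session

There is one attempt and no reset: what is moved stays moved. The work goes in short steps, Python scripts to look and compute and a tool call to move; the robot and the scene stay as the last step left them, time stands still between calls to the robot, and variables do not carry over. Pictures are saved under pics/ and viewed, on a budget of 10 in all, crops included, one or two more only if the job needs it, and the job is handed in when it is done.

Besides the shell and the picture viewer there is one more tool, called after "Call:" as name(argument=value, ...) on one line, values as JSON. apply_moves: Moves the arm, as the interface text tells. Its arguments: {"type":"object","properties":{"targets":{"type":"array","items":{"type":"array","items":{"type":"array","items":{"type":"number"}}}},"force":{"type":"number"}},"required":["targets"]}

```bash
mkdir -p pics; ls
python3 - <<'E'
from cell import r, capture, get_calibration, spotter
import cv2, numpy as np
s=r.read_state(); print({k:np.round(v,3).tolist() for k,v in s.items()})
ims=[]
for c in ("scene","top"):
    im=capture(c); cv2.imwrite(f"pics/{c}0.png",im[...,::-1])
    ims.append(im)
    g=get_calibration(c); print(c,{k:np.round(v,4).tolist() for k,v in g.items()})
    for t in ("ruler","cup_a","cup_blue","sugar_jar","spatula"):
        for d in spotter.look_for(t,c)[:5]: print(c,t,round(d["p"],2),np.round(d["location"],3))
cv2.imwrite("pics/both0.png",cv2.resize(np.vstack(ims)[...,::-1],(480,600)))
E
```

```text
pics
{'time': 0.0, 'joints': [-76.272, 19.133, 2.285, 84.012, -0.767, 76.965, -3.351], 'qd': [-0.003, -0.004, -0.001, 0.03, 0.034, 0.032, -0.05], 'tau': [-0.0, -65.853, 1.365, -40.558, 0.017, 0.012, 0.0], 'ee_pos': [0.216, 0.613, 0.23], 'tool_rot': [-179.906, 0.007, 160.587], 'force': [0.102, 0.022, -0.076], 'torque': [-0.046, -0.057, 0.051], 'grip_width': 0.085}
scene {'fx': 393.2425, 'fy': 393.2425, 'cx': 323.8468, 'cy': 199.5697, 'dist': [-0.0848, 0.0, 0.0, 0.0, 0.0], 'world_to_cam': [[0.6201, 0.7842, -0.0242, -0.3518], [-0.3924, 0.3367, 0.856, 0.1336], [0.6794, -0.5212, 0.5165, -1.2981], [0.0, 0.0, 0.0, 1.0]]}
scene ruler 0.75 [0.226 0.254 0.013]
scene ruler 0.73 [0.437 0.502 0.012]
scene ruler 0.56 [0.504 0.301 0.014]
scene cup_a 0.74 [0.605 0.04  0.045]
scene cup_a 0.59 [ 0.591 -0.127  0.05 ]
scene cup_a 0.59 [ 0.593 -0.041  0.048]
scene cup_blue 0.73 [ 0.77  -0.016  0.048]
scene sugar_jar 0.79 [ 0.762 -0.117  0.076]
scene spatula 0.73 [ 0.531 -0.331  0.005]
top {'fx': 404.5346, 'fy': 404.5346, 'cx': 315.2531, 'cy': 198.4382, 'dist': [0.0238, 0.0, 0.0, 0.0, 0.0], 'world_to_cam': [[-0.0026, -0.9997, -0.0249, 0.0832], [0.993, -0.0056, 0.1182, -0.4817], [-0.1183, -0.0244, 0.9927, -1.0227], [0.0, 0.0, 0.0, 1.0]]}
top ruler 0.97 [0.208 0.269 0.013]
top ruler 0.59 [0.48  0.309 0.016]
top ruler 0.57 [0.428 0.498 0.012]
top cup_a 0.88 [ 0.588 -0.031  0.022]
top cup_a 0.82 [0.605 0.048 0.024]
top cup_a 0.77 [ 0.578 -0.118  0.021]
top cup_blue 0.61 [ 0.771 -0.002  0.032]
top sugar_jar 0.79 [ 0.734 -0.098  0.092]
top spatula 0.97 [ 0.523 -0.331  0.002]
top spatula 0.25 [ 0.627 -0.038  0.004]
```

View pics/top0.png

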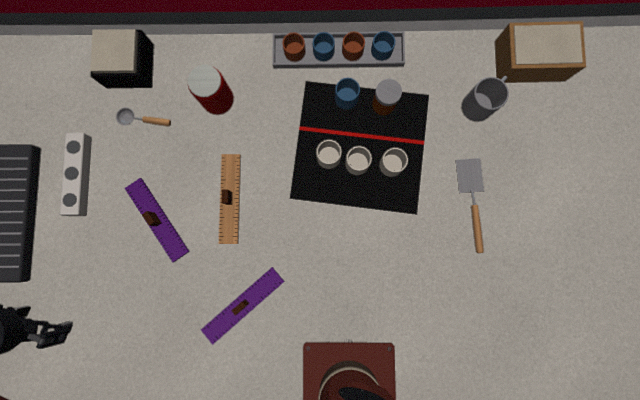

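View pics/scene0.png

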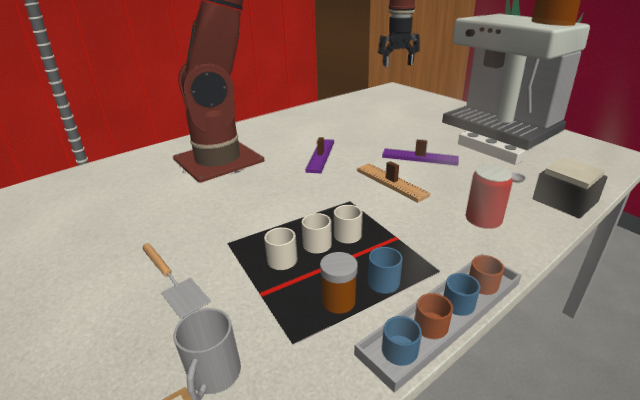

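The top view shows the pale ruler at about (230,198), pointing away from the robot. The mat is turned slightly, its stripe runs from (300,128) to (424,142), and the white cups are at (328,154), (358,160) and (394,161). The scene view shows the same layout with the cups clear of each other. The purple ones are look-alikes.

```bash
cat > h.py <<'E'
from cell import r, capture, get_calibration, spotter
import cv2, numpy as np
from scipy.optimize import least_squares
from scipy.spatial.transform import Rotation as Ro
def cal(c, st=None):
    g=get_calibration(c); K=np.array([[g["fx"],0,g["cx"]],[0,g["fy"],g["cy"]],[0,0,1]])
    if "hand_eye" in g:
        T=np.eye(4); T[:3,:3]=Ro.from_euler("xyz",st["tool_rot"],degrees=True).as_matrix(); T[:3,3]=st["ee_pos"]
        W=np.linalg.inv(T@np.array(g["hand_eye"]))
    else: W=np.array(g["world_to_cam"])
    W=np.diag([1,-1,-1,1])@W
    return K,np.array(g["dist"]),W
def proj(C,P):
    K,d,W=C; return cv2.projectPoints(np.asarray(P,float).reshape(-1,3),cv2.Rodrigues(W[:3,:3])[0],W[:3,3],K,d)[0].reshape(-1,2)
def onplane(C,uv,z):
    K,d,W=C; n=cv2.undistortPoints(np.asarray(uv,float).reshape(-1,1,2),K,d).reshape(-1,2)
    D=np.c_[n,np.ones(len(n))]@W[:3,:3]; o=-W[:3,:3].T@W[:3,3]
    return o+D*((z-o[2])/D[:,2])[:,None]
def hullcen(C,P):
    h=cv2.convexHull(proj(C,P).astype(np.float32)); m=cv2.moments(h); return np.array([m["m10"],m["m01"]])/m["m00"]
def cyl(x,y,z=.003,R=.032,H=.065):
    a=np.linspace(0,2*np.pi,60); c=np.c_[x+R*np.cos(a),y+R*np.sin(a)]
    return np.vstack([np.c_[c,0*a+z],np.c_[c,0*a+z+H]])
def clean(m):
    n,l,s,_=cv2.connectedComponentsWithStats(m.astype(np.uint8)); return l==1+np.argmax(s[1:,4])
def cen(m): v,u=np.nonzero(m); return np.array([u.mean(),v.mean()])
def stripe(C,im,guess=None,z=.003):
    """mid-line of the red stripe on the mat: returns mean point and yaw of its x axis, and ends"""
    hsv=cv2.cvtColor(im,cv2.COLOR_RGB2HSV).astype(int)
    m=((hsv[...,0]<10)|(hsv[...,0]>170))&(hsv[...,1]>150)&(hsv[...,2]>60)
    v,u=np.nonzero(m); P=onplane(C,np.c_[u,v],z)
    P=P[(abs(P[:,0]-.66)<.08)&(abs(P[:,1]+.03)<.2)]
    k=np.ones(len(P),bool)
    for _ in range(5):
        b=np.polyfit(P[k,1],P[k,0],1); k=abs(np.polyval(b,P[:,1])-P[:,0])<.008
    return b,P[k]
E
cat > m.py <<'E'
from h import *
Cs={c:cal(c) for c in("scene","top")}; meas={};cups={}
for c in Cs:
    im=capture(c); b,P=stripe(Cs[c],im)
    print(c,"stripe yaw",np.degrees(np.arctan(-b[0])).round(2),"y range",P[:,1].min().round(4),P[:,1].max().round(4),"x at mid",np.polyval(b,(P[:,1].min()+P[:,1].max())/2).round(4),"x at y-.03",np.polyval(b,-.03).round(4),len(P))
    L=[]
    for t in("cup_a","cup_blue"):
      for d in spotter.regions_of(t,c):
        if d["p"]<.3: continue
        u=cen(clean(d["region"])); f=least_squares(lambda q:hullcen(Cs[c],cyl(*q))-u,[.6,-.03]).x
        L.append((t,d["p"],f,u)); 
    for t,p,f,u in sorted(L,key=lambda a:a[2][1]): print(c,t,round(p,2),f.round(4),"short of stripe",((np.polyval(b,f[1])-f[0])*np.cos(np.arctan(b[0]))).round(4))
E
python3 m.py
cat > rul.py <<'E'
from h import *
Cs={c:cal(c) for c in("scene","top")}; U={}
for c in Cs:
    im=capture(c)
    for d in spotter.regions_of("ruler",c):
        m=d["region"]; px=im[m].mean(0); print(c,round(d["p"],2),px.round(),cen(m).round())
        u,v=cen(m)
        if px[2]>px[0]: continue
        hsv=cv2.cvtColor(im,cv2.COLOR_RGB2HSV)
        mm=cv2.dilate(m.astype(np.uint8),np.ones((3,3)))>0
        (cu,cv_),wh,a=cv2.minAreaRect(np.argwhere(m)[:,::-1].astype(np.float32)); print(" rect",cu,cv_,wh,a)
        box=cv2.boxPoints(((cu,cv_),wh,a)); print(" box on z=.012",onplane(Cs[c],box,.012).round(4).tolist())
        x0,y0=int(u-70),int(v-65); cv2.imwrite(f"pics/r_{c}.png",cv2.resize(im[y0:y0+130,x0:x0+140,::-1],None,fx=4,fy=4,interpolation=2)); print(x0,y0)
E
python3 rul.py
python3 - <<'E'
import cv2,numpy as np
a,b=[cv2.imread(f"pics/r_{c}.png") for c in("scene","top")]
cv2.imwrite("pics/r.png",np.hstack([cv2.resize(x,(400,371)) for x in (a,b)]))
E
```

```text
scene stripe yaw -7.41 y range -0.2099 0.1266 x at mid 0.6562 x at y-.03 0.6577 477
scene cup_a 0.71 [ 0.5731 -0.1198] short of stripe 0.0724
scene cup_a 0.56 [ 0.578 -0.03 ] short of stripe 0.0791
scene cup_blue 0.71 [ 0.761  -0.0025] short of stripe -0.0988
scene cup_a 0.58 [0.5966 0.0463] short of stripe 0.0705
top stripe yaw -7.47 y range -0.2085 0.1256 x at mid 0.6581 x at y-.03 0.6596 562
top cup_a 0.95 [ 0.5749 -0.1215] short of stripe 0.072
top cup_a 0.83 [ 0.5801 -0.0303] short of stripe 0.0787
top cup_blue 0.85 [ 0.762  -0.0029] short of stripe -0.098
top cup_a 0.61 [0.5973 0.046 ] short of stripe 0.0716
top cup_a 0.55 [0.4848 0.3022] short of stripe 0.2165
scene 0.97 [145. 110.  76.] [394. 181.]
 rect 395.8683166503906 177.4786376953125 (75.88623809814453, 24.001815795898438) 27.645978927612305
 box on z=.012 [[0.3799, 0.274, 0.012], [0.2887, 0.4077, 0.012], [0.5866, 0.3819, 0.012], [0.6384, 0.2701, 0.012]]
324 115
scene 0.74 [106.  71. 111.] [419. 155.]
scene 0.64 [100.  55. 108.] [319. 156.]
top 0.86 [76. 37. 90.] [156. 220.]
top 0.72 [135. 101.  71.] [230. 199.]
 rect 229.7145538330078 198.99093627929688 (21.163942337036133, 90.46237182617188) 1.818303108215332
 box on z=.012 [[0.3656, 0.3377, 0.012], [0.6075, 0.3363, 0.012], [0.6053, 0.2791, 0.012], [0.3636, 0.2821, 0.012]]
159 134
top 0.57 [ 85.  45. 101.] [242. 305.]
```

View pics/r.png

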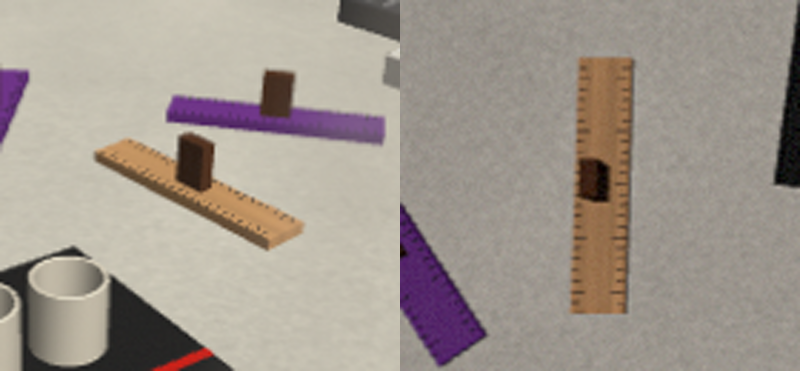

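Left is the scene crop: the wood blade's top corners are near (95,152), (129,139), (303,222) and (268,238), and the grip top is at about (195,140). Right is the top view: corners (180,58), (233,59), (227,313) and (172,313) after subtracting 400, with the grip top at about (193,179).

Run:
```python
from h import *
S=2.857; A=cal("scene"); B=cal("top")
a=np.array([[95,152],[129,139],[303,222],[268,238],[195,140]])/S+[324,115]
b=np.array([[172,313],[180,58],[233,59],[227,313],[193,179]])/S+[159,134]
print("scene",onplane(A,a[:4],.012).round(4).tolist(), onplane(A,a[4:],.062).round(4)); print("top",onplane(B,b[:4],.012).round(4).tolist(),onplane(B,b[4:],.062).round(4))
def tri(p,q):
    f=lambda X:np.r_[proj(A,X)[0]-p,proj(B,X)[0]-q]
    s=least_squares(f,[.48,.3,.03]); return s.x.round(4),np.abs(s.fun).max().round(2)
print("grip top",tri(a[4],b[4]))
# correspond scene corners to top corners by plane proximity
Pa=onplane(A,a[:4],.012);Pb=onplane(B,b[:4],.012)
for i in range(4):
    j=np.argmin(np.linalg.norm(Pb-Pa[i],axis=1)); print(i,j,tri(a[i],b[j]))
for P in(Pa,Pb): print("cen",P.mean(0).round(4))
R=lambda d:np.degrees(np.arctan2(d[1],d[0]))
print("yaw top",R(Pb[1]-Pb[0]),R(Pb[2]-Pb[3]),"scene",R(Pa[2]-Pa[1]),R(Pa[3]-Pa[0]))
```

```text
scene [[0.3697, 0.2857, 0.012], [0.3706, 0.3347, 0.012], [0.6066, 0.3347, 0.012], [0.6043, 0.2868, 0.012]] [[0.4874 0.309  0.062 ]]
top [[0.3664, 0.3338, 0.012], [0.6052, 0.3324, 0.012], [0.6038, 0.2823, 0.012], [0.3662, 0.2832, 0.012]] [[0.484  0.3051 0.062 ]]
grip top (array([0.4856, 0.3071, 0.0612]), np.float64(0.97))
0 3 (array([0.3673, 0.2848, 0.0109]), np.float64(0.75))
1 0 (array([0.3673, 0.3354, 0.0101]), np.float64(0.6))
2 1 (array([0.6061, 0.3333, 0.0119]), np.float64(0.47))
3 2 (array([0.6048, 0.2834, 0.0131]), np.float64(0.64))
cen [0.4878 0.3104 0.012 ]
cen [0.4854 0.3079 0.012 ]
yaw top -0.3485828582127997 -0.22455969451482177 scene -0.0010850305117476688 0.27700480461936644
```

Call:
apply_moves(targets=[[[30,-33.8,-8,2.15,0],[30,-33.8,-8,2.15,0],[30,-33.8,-8,2.15,0],[30,-33.8,-8,2.15,0],[30,-33.8,-8,2.15,0],[30,-33.8,-8,2.15,0],[30,-33.8,-8,2.15,0],[30,-33.8,-8,2.15,0],[30,-33.8,-8,2.15,0],[0,0,0,0,0]]], force=80)

```text
time: 2.35
ee_pos: [0.4884, 0.3047, 0.1588]
tool_rot: [-179.9, 0.0, 179.6]
force: [-0.4, -0.7, 0.2]
grip_width: 0.0855
```

Run:
```python
from h import *
s=r.read_state(); print(np.round(s["ee_pos"],4),np.round(s["tool_rot"],2),s["time"],np.round(s["joints"],1))
im=capture("wrist"); C=cal("wrist",s); cv2.imwrite("pics/w1.png",im[...,::-1])
for x,y,z in [(.366,.334,.012),(.606,.334,.012),(.486,.309,.062),(.503,.317,.062),(.469,.301,.062)]: print(proj(C,[x,y,z]).round())
```

```text
[0.4884 0.3047 0.1588] [-1.7989e+02  2.0000e-02  1.7959e+02] 2.35 [-47.6  13.4  12.9 100.4  -3.1  66.6  55.8]
[[350.  48.]]
[[345. 288.]]
[[322. 198.]]
[[332. 217.]]
[[312. 178.]]
```

View pics/w1.png

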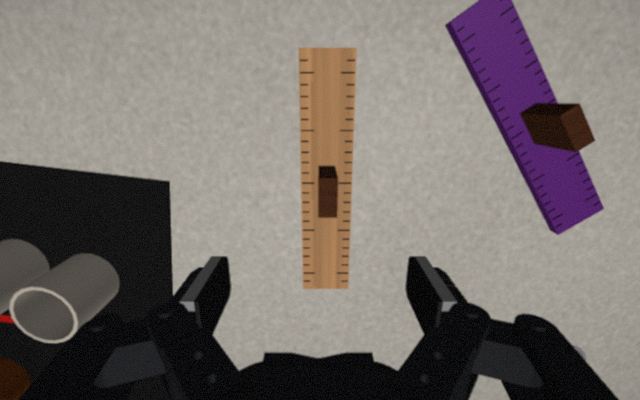

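The wrist view shows the wood blade with corners (299,48), (355,48), (348,289) and (304,289). The grip top spans about columns 319–337 and rows 178–217.

Run:
```python
from h import *
s=r.read_state(); C=cal("wrist",s)
P=onplane(C,[(299,48),(355,48),(348,289),(304,289)],.012); print(P.round(4).tolist(),P.mean(0)); d=P[2]-P[1];e=P[3]-P[0];print(np.degrees(np.arctan2(d[1],d[0])),np.degrees(np.arctan2(e[1],e[0])))
for z in(.012,.062):
  print(onplane(C,[(328,172),(328,178),(328,197.5),(328,217)],z).round(4).tolist())
```

```text
[[0.3645, 0.2924, 0.012], [0.3647, 0.3407, 0.012], [0.6053, 0.3406, 0.012], [0.605, 0.2922, 0.012]] [0.48487313 0.31643775 0.012     ]
-0.01789597214772657 -0.05114116414191898
[[0.4738, 0.3179, 0.012], [0.4798, 0.3179, 0.012], [0.4997, 0.318, 0.012], [0.5204, 0.3181, 0.012]]
[[0.4626, 0.3163, 0.062], [0.4675, 0.3163, 0.062], [0.484, 0.3164, 0.062], [0.5012, 0.3165, 0.062]]
```

Call:
apply_moves(targets=[[[-3,4,-15,0.4,0],[0,4,-20,0,0],[0,2,-20,0,0],[0,0,-10,0,0],[0,0,0,0,0],[0,0,0,0,0],[0,0,0,0,0],[0,0,0,0,0],[0,0,0,0,0],[0,0,0,0,0]]])

```text
time: 3.65
ee_pos: [0.4831, 0.3188, 0.0944]
tool_rot: [180.0, 0.0, -179.7]
force: [-0.7, -0.1, -0.6]
grip_width: 0.0855
```

Run:
```python
from h import *
s=r.read_state(); print(np.round(s["ee_pos"],4),np.round(s["tool_rot"],2),s["time"])
im=capture("wrist"); C=cal("wrist",s); cv2.imwrite("pics/w2.png",im[...,::-1])
p=np.array(s["ee_pos"]); 
print("tcp",proj(C,p),"pads",proj(C,[p+[0,.0425,.013],p-[0,.0425,-.013]]).round(1).tolist(), "grip top at tcp y",proj(C,[p[0],p[1],.062]))
```

```text
[0.4831 0.3188 0.0944] [ 180.      0.   -179.67] 3.65
tcp [[316.10902496 258.3399155 ]] pads [[403.8, 271.8], [228.0, 270.9]] grip top at tcp y [[316.40855349 233.02258838]]
```

View pics/w2.png

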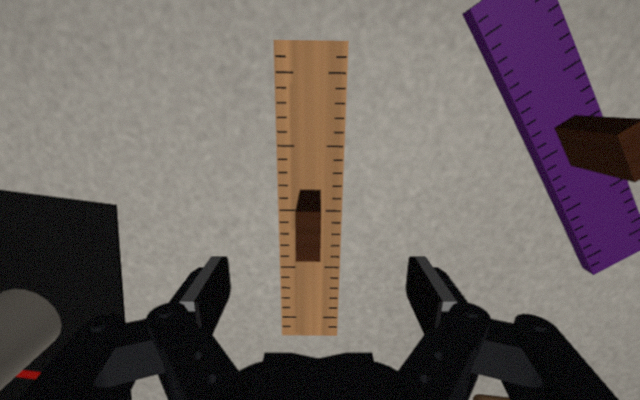

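The grip top spans columns 295–321 and rows 210–262. The projected TCP axis at that height is at (316,233), so the ruler is about 5–6 mm toward -y and 2 mm toward +x. I'll correct for that, go down and grip.

Call:
apply_moves(targets=[[[2,-5.5,-6,-0.3,0],[0,0,-10,0,0],[0,0,-16,0,0],[0,0,-16,0,0],[0,0,-14,0,0],[0,0,-8,0,0],[0,0,0,0,0],[0,0,0,0,0],[0,0,0,0,120],[0,0,0,0,255]]], force=80)

```text
time: 4.95
ee_pos: [0.4852, 0.3135, 0.0247]
tool_rot: [180.0, 0.0, -180.0]
force: [0.0, 0.5, -0.1]
grip_width: 0.0517
```

Call:
apply_moves(targets=[[[0,0,0,0,255],[0,0,0,0,255],[0,0,0,0,255],[0,0,0,0,255],[0,0,0,0,255],[0,0,0,0,255],[0,0,0,0,255],[0,0,0,0,255],[0,0,0,0,255],[0,0,0,0,255]]])

```text
time: 6.2
ee_pos: [0.4851, 0.3133, 0.0244]
tool_rot: [180.0, 0.0, -180.0]
force: [-0.4, -1.7, 5.9]
grip_width: 0.0155
```

Call:
apply_moves(targets=[[[0,0,20,0,255],[0,0,35,0,255],[0,0,35,0,255],[0,0,20,0,255],[1,-15,0,-5,255],[1,-25,0,-8,255],[2,-32,0,-9,255],[2,-35,0,-9,255],[2,-35,0,-9,255],[2,-35,0,-9,255]]])

```text
time: 7.45
ee_pos: [0.4947, 0.1352, 0.1338]
tool_rot: [-180.0, -0.0, 130.7]
force: [0.4, -1.3, -1.6]
grip_width: 0.0152
```

Call:
apply_moves(targets=[[[2,-35,0,-9,255],[2,-35,0,-9,255],[2,-33,0,-9,255],[1,-25,0,-9,255],[1,-20,0,-8,255],[0,-9.7,0,-4.5,255],[0,0,0,0,255],[0,0,0,0,255],[0,0,0,0,255],[0,0,0,0,255]]])

```text
time: 8.7
ee_pos: [0.503, -0.0209, 0.1343]
tool_rot: [-180.0, -0.0, 82.6]
force: [0.1, -0.7, -1.3]
grip_width: 0.0152
```

Run:
```python
from h import *
s=r.read_state(); print(np.round(s["ee_pos"],4),np.round(s["tool_rot"],2),s["time"],np.round(s["joints"],1))
im=capture("wrist"); C=cal("wrist",s); cv2.imwrite("pics/w3.png",im[...,::-1]); ims=[]
for c in("top","scene"):
    cv2.imwrite(f"pics/{c}3.png",capture(c)[...,::-1])
```

```text
[ 0.503  -0.0209  0.1343] [-179.99   -0.     82.61] 8.7 [-34.9   6.6  34.6 112.5  -4.3  62.2  -5.8]
```

View pics/w3.png

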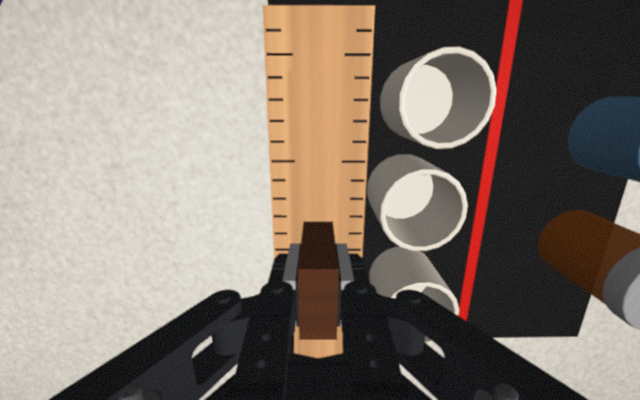

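The wrist view shows the blade held squarely, its long edges at (265,6)→(275,250) and (375,6)→(361,255). The three cups stand to the right, and the stripe runs (516,0)→(464,320).

Run:
```python
from h import *
s=r.read_state(); C=cal("wrist",s); im=cv2.imread("pics/w3.png")[...,::-1].copy()
b,P=stripe(C,im); print("stripe yaw",np.degrees(np.arctan(-b[0])),"x at y=-.03",np.polyval(b,-.03),len(P),np.ptp(P[:,1]), "x-distance TCP normal", (np.polyval(b,-.0209)-.503)*np.cos(np.arctan(b[0])))
Q=onplane(C,[(265,6),(275,250),(375,6),(361,255)],.122); print(Q.round(4).tolist())
for i in(0,2):
    d=Q[i]-Q[i+1]; print("blade yaw",np.degrees(np.arctan2(d[1],d[0])))
# colour-based edges
hsv=cv2.cvtColor(im,cv2.COLOR_RGB2HSV).astype(int); m=(hsv[...,0]>8)&(hsv[...,0]<25)&(hsv[...,1]>80)&(hsv[...,2]>90)
L=[];Rr=[]
for v in range(15,230,3):
    u=np.nonzero(m[v,200:420])[0]+200
    L.append((u.min()-.5,v));Rr.append((u.max()+.5,v))
E=[]
for X in(L,Rr):
    q=onplane(C,X,.122); f=np.polyfit(q[:,1],q[:,0],1); print("edge yaw",np.degrees(np.arctan(-f[0])),"normal dist of TCP to edge",(np.polyval(f,s["ee_pos"][1])-s["ee_pos"][0])*np.cos(np.arctan(f[0])))
```

```text
stripe yaw -7.449430043722731 x at y=-.03 0.6591325859330114 4097 0.3023507874663865 x-distance TCP normal 0.1559946016501214
[[0.4954, 0.101, 0.122], [0.4792, -0.0183, 0.122], [0.544, 0.0946, 0.122], [0.5269, -0.0278, 0.122]]
blade yaw 82.26233680337167
blade yaw 82.07048148163926
edge yaw -7.546042158812952 normal dist of TCP to edge -0.024831248247043164
edge yaw -7.568324433642349 normal dist of TCP to edge 0.02543586767388344
```

Run:
```python
from h import *
s=r.read_state(); C=cal("wrist",s); p=np.array(s["ee_pos"]); R=Ro.from_euler("xyz",s["tool_rot"],degrees=True).as_matrix()
print(np.array(get_calibration("wrist")["hand_eye"])[:3,3])
for h in(.02,.04,.06,.08,.1):
    Q=onplane(C,[(412,297),(365,265),(385,290)],p[2]+h); print(h,((Q-p)@R).round(3).tolist())
A=cal("scene"); im=cv2.imread("pics/scene3.png"); u=proj(A,p)[0]; print(u)
x0,y0=int(u[0]-80),int(u[1]-85); c=cv2.resize(im[y0:y0+120,x0:x0+160],None,fx=5,fy=5,interpolation=2)
ex=np.array([.9916,-.1297,0])
for h in(0,.039,.06):
  for d in(-.025,0,.025,.035,.045):
    q=(proj(A,p+ex*d+[0,0,h])[0]-[x0,y0])*5; cv2.circle(c,tuple(int(t) for t in q),3,(0,255,255) if d<.03 else (0,255,0),-1)
cv2.imwrite("pics/s3c.png",c)
```

```text
[ 0.0794335   0.00016787 -0.14297103]
0.02 [[-0.008, 0.045, -0.02], [0.009, 0.022, -0.02], [-0.004, 0.032, -0.02]]
0.04 [[0.006, 0.037, -0.04], [0.02, 0.018, -0.04], [0.009, 0.026, -0.04]]
0.06 [[0.02, 0.03, -0.06], [0.032, 0.015, -0.06], [0.023, 0.021, -0.06]]
0.08 [[0.034, 0.023, -0.08], [0.043, 0.011, -0.08], [0.036, 0.016, -0.08]]
0.1 [[0.049, 0.016, -0.1], [0.055, 0.008, -0.1], [0.05, 0.011, -0.1]]
[297.04795284 179.81214099]
```

View pics/s3c.png

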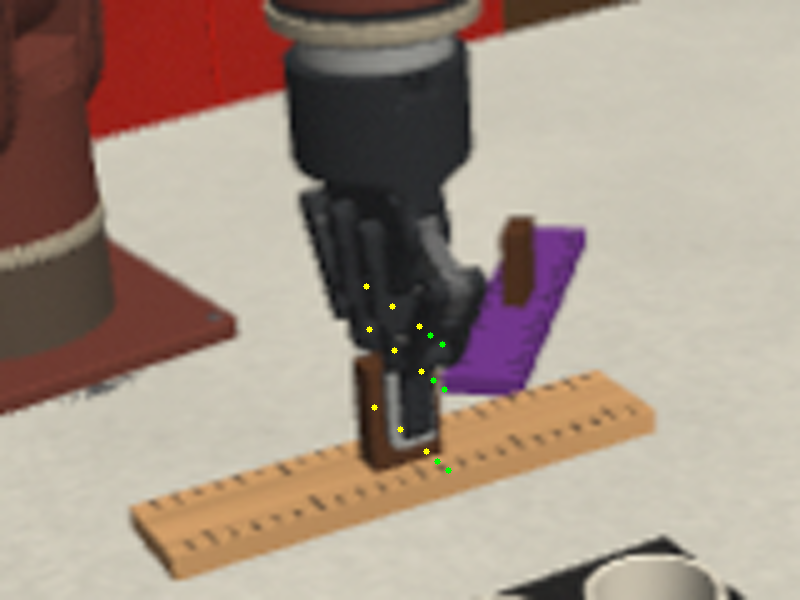

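The crop shows finger knuckles flaring out just above the grip top, near (460,360). At the present grasp depth they would meet the middle cup's rim before the blade does. I'll set the ruler down on the mat clear of the cups and regrip about 16 mm higher.

Call:
apply_moves(targets=[[[-10,1.3,-10,0,255],[0,0,-20,0,255],[0,0,-25,0,255],[0,0,-25,0,255],[0,0,-16,0,255],[0,0,-8,0,255],[0,0,-2.5,0,255],[0,0,0,0,255],[0,0,0,0,255],[0,0,0,0,185]]])

```text
time: 10.1
ee_pos: [0.4935, -0.02, 0.0283]
tool_rot: [179.9, -0.0, 82.5]
force: [-0.0, 0.1, -0.1]
grip_width: 0.0233
```

Call:
apply_moves(targets=[[[0,0,0,0,180],[0,0,0,0,180],[0,0,0,0,180],[0,0,4,0,180],[0,0,6,0,180],[0,0,5,0,180],[0,0,0,0,180],[0,0,0,0,180],[0,0,0,0,255],[0,0,0,0,255]]])

```text
time: 11.35
ee_pos: [0.4931, -0.02, 0.0428]
tool_rot: [-180.0, -0.0, 82.5]
force: [0.6, 1.4, 1.4]
grip_width: 0.014
```

Call:
apply_moves(targets=[[[0,0,0,0,255],[0,0,0,0,255],[0,0,0,0,255],[0,0,0,0,255],[0,0,0,0,255],[0,0,4,0,255],[0,0,4,0,255],[0,0,0,0,255],[0,0,0,0,255],[0,0,0,0,255]]], force=100)

```text
time: 12.6
ee_pos: [0.4929, -0.0201, 0.0507]
tool_rot: [-180.0, 0.0, 82.5]
force: [1.1, -0.5, -1.7]
grip_width: 0.0139
```

Run:
```python
from h import *
s=r.read_state(); print(np.round(s["ee_pos"],4),np.round(s["tool_rot"],2),s["time"],s["grip_width"])
im=capture("scene"); cv2.imwrite("pics/s4.png",im[...,::-1]); u=proj(cal("scene"),s["ee_pos"])[0]
x0,y0=int(u[0]-80),int(u[1]-65); cv2.imwrite("pics/s4c.png",cv2.resize(im[y0:y0+120,x0:x0+160,::-1],None,fx=5,fy=5,interpolation=2))
```

```text
[ 0.4929 -0.0201  0.0507] [-179.99    0.     82.54] 12.6 0.013913296482842202
```

View pics/s4c.png

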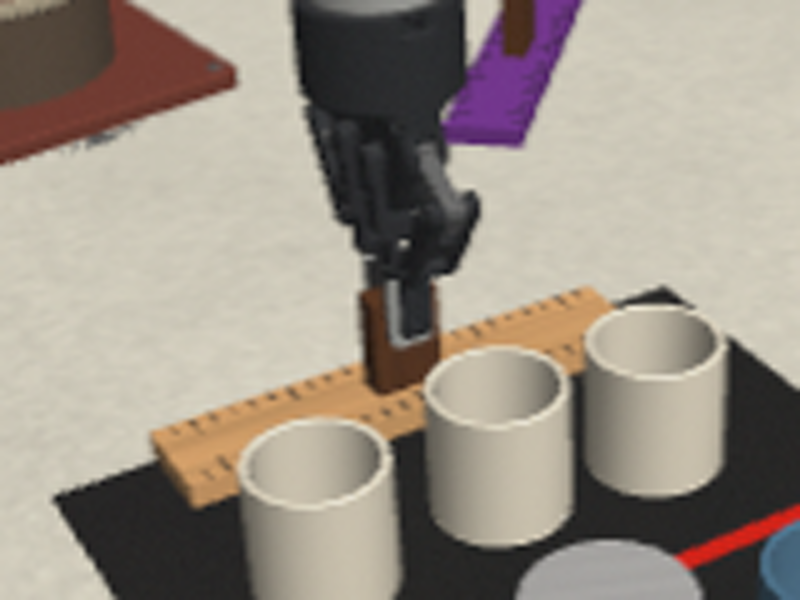

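The ruler is regripped higher, level, with the knuckles well above the rims and the blade clear of all three cups. Now I'll push slowly to about 4 mm short.

Call:
apply_moves(targets=[[[4,-0.52,0,0,255],[6,-0.785,0,0,255],[6,-0.785,0,0,255],[6,-0.785,0,0,255],[6,-0.785,0,0,255],[6,-0.785,0,0,255],[6,-0.785,0,0,255],[6,-0.785,0,0,255],[6,-0.785,0,0,255],[6,-0.785,0,0,255]]])

```text
time: 13.9
ee_pos: [0.5513, -0.0277, 0.0506]
tool_rot: [-180.0, 0.0, 82.5]
force: [-0.8, -0.4, -3.3]
grip_width: 0.0141
```

Call:
apply_moves(targets=[[[6,-0.785,0,0,255],[6,-0.785,0,0,255],[6,-0.785,0,0,255],[6,-0.785,0,0,255],[6,-0.785,0,0,255],[6,-0.785,0,0,255],[5,-0.65,0,0,255],[3,-0.39,0,0,255],[2,-0.26,0,0,255],[0,0,0,0,255]]])

```text
time: 15.15
ee_pos: [0.5973, -0.0337, 0.0509]
tool_rot: [180.0, 0.0, 82.5]
force: [-1.8, -0.5, -2.3]
grip_width: 0.0143
```

```bash
cat > w.py <<'E'
from h import *
import sys
s=r.read_state(); print(np.round(s["ee_pos"],4),np.round(s["tool_rot"],2),s["time"],s["grip_width"])
im=capture("wrist"); C=cal("wrist",s); cv2.imwrite(f"pics/w{sys.argv[1]}.png",im[...,::-1])
b,P=stripe(C,im); print("stripe yaw",np.degrees(np.arctan(-b[0])),"x@-.03",np.polyval(b,-.03),"TCP short of stripe",(np.polyval(b,s["ee_pos"][1])-s["ee_pos"][0])*np.cos(np.arctan(b[0])),len(P))
cv2.imwrite(f"pics/t{sys.argv[1]}.png",capture("top")[...,::-1])
E
python3 w.py 5; python3 m.py
```

```text
[ 0.5973 -0.0337  0.0509] [179.97   0.    82.54] 15.15 0.014284926507169882
stripe yaw -30.013925686775604 x@-.03 0.6047970481558264 TCP short of stripe 0.004603607996322259 234
scene stripe yaw -7.48 y range -0.2099 0.1266 x at mid 0.6565 x at y-.03 0.6581 227
scene cup_a 0.62 [ 0.6409 -0.1259] short of stripe 0.0045
scene cup_a 0.78 [ 0.631  -0.0188] short of stripe 0.0283
scene cup_blue 0.6 [ 0.7605 -0.0028] short of stripe -0.098
scene cup_a 0.81 [0.6595 0.0437] short of stripe 0.0081
top stripe yaw 3.56 y range -0.164 0.0061 x at mid 0.66 x at y-.03 0.6569 185
top cup_blue 0.65 [0.7642 0.0063] short of stripe -0.1093
top cup_a 0.72 [0.666  0.0404] short of stripe -0.0134
```

View pics/w5.png

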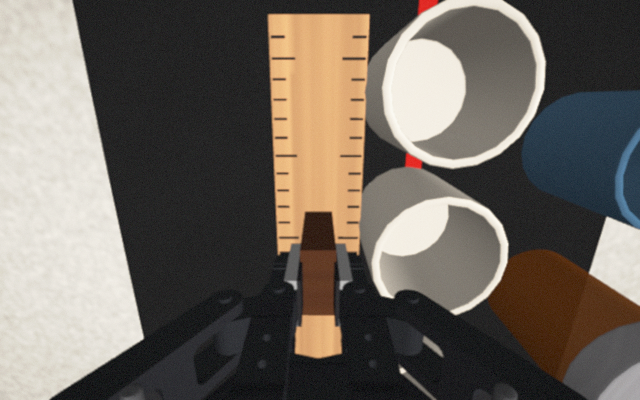

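The wrist view shows the blade against the cups, which are upright with their rims just past the stripe, and the knuckles clear above them. I'll check the blade's angle and offset in the grip, then finish the push.

Run:
```python
from h import *
s=r.read_state(); C=cal("wrist",s); im=cv2.imread("pics/w5.png")[...,::-1].copy()
hsv=cv2.cvtColor(im,cv2.COLOR_RGB2HSV).astype(int); m=(hsv[...,0]>8)&(hsv[...,0]<25)&(hsv[...,1]>60)&(hsv[...,2]>90)
for z in(.0225,.0245):
  for k in(0,1):
    X=[]
    for v in range(20,230,3):
        u=np.nonzero(m[v,240:372])[0]+240
        X.append((u.min()-.5 if k==0 else u.max()+.5,v))
    q=onplane(C,X,z); f=np.polyfit(q[:,1],q[:,0],1); e=abs(np.polyval(f,q[:,1])-q[:,0])<.0015; f=np.polyfit(q[e,1],q[e,0],1)
    print(z,k,"yaw",np.degrees(np.arctan(-f[0])),"dist",(np.polyval(f,s["ee_pos"][1])-s["ee_pos"][0])*np.cos(np.arctan(f[0])),e.sum())
v,u=np.nonzero(((hsv[...,0]<8)|(hsv[...,0]>172))&(hsv[...,1]>170)&(hsv[...,2]>110))
k=(v<175)&(u>380)&(u<450); P=onplane(C,np.c_[u[k],v[k]],.003)
for lo,hi in((0,20),(150,175)):
    q=P[(v[k]>=lo)&(v[k]<hi)]; print(len(q),q.mean(0),"stripe x - fit .6589 line:",(q[:,0]-(.6589+.1308*(q[:,1]+.03))).mean())
```

```text
0.0225 0 yaw -7.6218762981957875 dist -0.02555988012015812 70
0.0225 1 yaw -7.588206567105219 dist 0.025769513991058323 70
0.0245 0 yaw -7.621876298195839 dist -0.02526323632709783 70
0.0245 1 yaw -7.588206567105392 dist 0.025467877092320103 70
171 [0.67290179 0.08784381 0.003     ] stripe x - fit .6589 line: -0.0014121776462540326
165 [0.66214619 0.00140833 0.003     ] stripe x - fit .6589 line: -0.0008620197645058028
```

Call:
apply_moves(targets=[[[1.2,-0.16,0,0,255],[1.2,-0.16,0,0,255],[0.9,-0.11,0,0,255],[0,0,0,0,255],[0,0,0,0,255],[-3,0.39,0,0,255],[-6,0.785,0,0,255],[-10,1.31,0,0,255],[-12,1.57,0,0,255],[-12,1.57,0,0,255]]])

```text
time: 16.8
ee_pos: [0.5563, -0.0283, 0.0508]
tool_rot: [-180.0, -0.0, 82.5]
force: [0.3, 0.1, -1.3]
grip_width: 0.0138
```

Call:
apply_moves(targets=[[[-12,1.57,0,0,255],[-10,1.31,0,0,255],[-5,0.65,0,0,255],[0,0,0,0,255],[0,0,0,0,255],[0,0,0,0,255],[0,0,0,0,255],[0,0,0,0,255],[0,0,0,0,255],[0,0,0,0,255]]])

```text
time: 18.05
ee_pos: [0.5304, -0.0249, 0.0508]
tool_rot: [180.0, -0.0, 82.5]
force: [-0.2, 0.1, -2.6]
grip_width: 0.0138
```

```bash
python3 w.py 6; python3 m.py
```

```text
[ 0.5304 -0.0249  0.0508] [180.    -0.    82.54] 18.05 0.013773016153693583
stripe yaw -7.52926563350941 x@-.03 0.6586987505329209 TCP short of stripe 0.12788419748544155 1274
scene stripe yaw -7.52 y range -0.2099 0.1266 x at mid 0.6566 x at y-.03 0.6581 219
scene cup_a 0.89 [ 0.6445 -0.1263] short of stripe 0.0009
scene cup_a 0.53 [ 0.7304 -0.0933] short of stripe -0.08
scene cup_a 0.81 [ 0.6344 -0.0169] short of stripe 0.0252
scene cup_blue 0.76 [ 0.7612 -0.0027] short of stripe -0.0986
scene cup_blue 0.42 [0.6623 0.0426] short of stripe 0.0054
scene cup_a 0.88 [0.6615 0.0434] short of stripe 0.0063
top stripe yaw -6.81 y range -0.2085 0.1256 x at mid 0.6546 x at y-.03 0.6559 324
top cup_blue 0.63 [ 0.7612 -0.0038] short of stripe -0.1014
top cup_a 0.61 [0.6686 0.04  ] short of stripe -0.0043
```

View pics/w6.png

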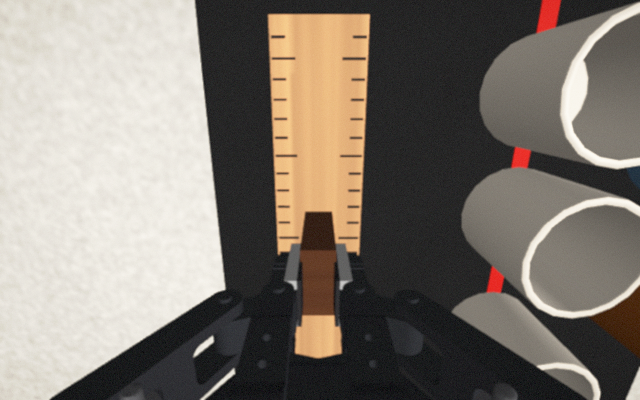

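The cups stand upright on the stripe, with cup c within about 0.5 mm (top camera) and cup a within about 1 mm (scene camera). The other readings are occluded. Now I'll lay the ruler on the mat, release it and lift off for a clear check.

Call:
apply_moves(targets=[[[0,0,-3,0,255],[0,0,-3,0,255],[0,0,-1.6,0,255],[0,0,0,0,255],[0,0,0,0,255],[0,0,0,0,200],[0,0,0,0,160],[0,0,0,0,120],[0,0,0,0,120],[0,0,0,0,120]]])

```text
time: 19.7
ee_pos: [0.5303, -0.0249, 0.0432]
tool_rot: [-180.0, -0.0, 82.5]
force: [-0.4, 0.2, -0.5]
grip_width: 0.0452
```

Call:
apply_moves(targets=[[[0,0,5,0,120],[0,0,10,0,120],[0,0,20,0,120],[0,0,35,0,120],[0,0,45,0,120],[-3,25,40,0,120],[-3,40,20,0,120],[-3,50,0,0,120],[-3,55,0,0,120],[-3,55,0,0,120]]])

```text
time: 20.95
ee_pos: [0.5152, 0.2016, 0.2193]
tool_rot: [179.9, -0.1, 82.5]
force: [-0.5, 0.3, 0.1]
grip_width: 0.0451
```

Call:
apply_moves(targets=[[[-3,50,0,0,120],[-3,40,0,0,120],[0,25,0,0,120],[0,10,0,0,120],[0,0,0,0,120],[0,0,0,0,120],[0,0,0,0,120],[0,0,0,0,120],[0,0,0,0,120],[0,0,0,0,120]]])

```text
time: 22.2
ee_pos: [0.5093, 0.325, 0.2182]
tool_rot: [-180.0, -0.0, 82.5]
force: [-0.2, -0.2, -0.5]
grip_width: 0.0453
```

```bash
python3 m.py
python3 - <<'E'
from h import *
print(r.read_state()["time"])
a=capture("top"); b=capture("scene")
cv2.imwrite("pics/f.png",np.hstack([cv2.resize(a[60:220,270:470],(400,320)),cv2.resize(b[180:340,210:410],(400,320))])[...,::-1])
E
```

```text
scene stripe yaw -7.5 y range -0.2099 0.1266 x at mid 0.6566 x at y-.03 0.6581 221
scene cup_a 0.86 [ 0.6441 -0.1265] short of stripe 0.0013
scene cup_blue 0.39 [ 0.5536 -0.0496] short of stripe 0.101
scene cup_a 0.7 [ 0.6349 -0.0169] short of stripe 0.0247
scene cup_blue 0.88 [ 0.7611 -0.0031] short of stripe -0.0986
scene cup_a 0.63 [0.6611 0.044 ] short of stripe 0.0067
top stripe yaw -7.52 y range -0.2085 0.1256 x at mid 0.6578 x at y-.03 0.6594 246
top cup_a 0.73 [ 0.6459 -0.126 ] short of stripe 0.0008
top cup_a 0.89 [ 0.6583 -0.0356] short of stripe 0.0003
top cup_blue 0.69 [ 0.7615 -0.0033] short of stripe -0.0977
top cup_a 0.88 [0.6686 0.0397] short of stripe -0.0
22.5
```

View pics/f.png

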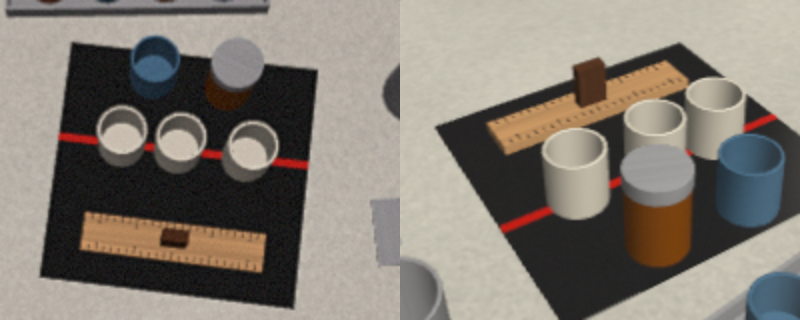

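Both views show the three white cups upright in a row on the stripe, with the top camera putting them 0.8, 0.3 and 0.0 mm short of it. The ruler lies flat on the mat, well clear of the cups, and the blue cup and jar are where they were.

```bash
python3 -c "
from cell import ticket; print(ticket.hand_in())"
```

```text
the job is handed in; nothing more can be done
None
```

The three white cups now stand upright in one straight row on the red stripe, and I handed the job in at about 22.5 s of the 48 s allowed.

- **Grasp:** I picked up the wooden straightedge by its grip. My first grasp was so low that the finger knuckles would have met the middle cup's rim, so I set it on the mat and regripped about 15 mm higher.
- **Push:** I pushed the cups slowly with the long edge, then backed off, laid the straightedge flat on the mat about 70 mm clear of the cups, and let go.
- **Cups, last check:** The top camera puts cups a, b and c 0.8, 0.3 and 0.0 mm short of the stripe's middle, and the scene camera puts cup a 1.3 mm short.
- **Readings that disagreed:** The scene camera gave 25 mm for cup b and 7 mm for cup c. I discounted both: the jar hides most of cup b in that view, and I took the blue cup to be hiding part of cup c.
- **Bystanders:** The blue cup reads within about 0.5 mm of its starting position. The jar looks unmoved in the last pictures, but I did not measure it again. I also did not measure the spatula again; nothing went near it.

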